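Line up pipe stubs by height on the weld fixture

ROBOT

A 6-joint arm with a two-finger parallel gripper is mounted at the origin on the work surface. World frame = base frame: x ahead of the robot, y to its left, z up, the work surface at z = 0. Lengths are in m, angles in rad, forces in N, time in s.
With the tool pointing down it reaches from about 0.35 to 0.8 m from the base axis. Payload 7.3 kg.
Tool frame: the origin (TCP) lies between the finger pads; the fingertips stand 14 mm ahead of it and the grasp point (between the pads) lies 5 mm behind it (arm.tcp_to_tips is the distance from the TCP to the fingertips, in m); z points along the fingers, y is the direction in which the jaws open and shut (so a half turn about z gives the same grasp; the last joint's range is limited). The gripper opens to 85 mm and grips with 20 to 120 N. Pads are 22 mm wide; open, the fingers measure 114 mm over their backs; the gripper's body (76 mm by 85 mm) begins 54 mm behind the grasp point. The pads swing forward as they close: fully open they stand 13 mm farther back than shut.
Start: joints at [-1.452, 0.342, 1.524, -0, 1.275, -0.146], TCP at [0.137, -0.507, 0.245] pointing down, gripper open.
Joint ranges: [-2.53, 2.53], [-0.77, 2.02], [0.04, 2.7], [-1, 4.14], [0.28, 2.66], [-3.11, 3.11]. Speed limits (rad/s): [2.57, 2.57, 3.14, 3.14, 3.14, 3.14].

INTERFACE

Orientations are given as a unit quaternion [x, y, z, w].
In Python, from bench import arm, vision, workorder gives the robot as it stands. The module is installed in compiled form; this text tells all that it offers.
- The arm moves only by the tool step_arm, never from a script. Its argument "motion" is a list of rows, each an object with "slide": the shift along the tool's x, y, z in mm, a list of three; "twist": the turn, a rotation vector about the tool's x, y, z in rad, a list of three; "claw": the finger opening in mm, from 0 to 85.4. A call has 1 to 5 rows; each row is the pose to reach, as a shift and turn from the pose commanded when the call began, along the tool's axes at that moment; what a row does not reach only later rows make up. A row lasts 1/12 s, in which the tool goes at most 41.7 mm and 7.16 degrees, less where a joint would pass 70% of its speed; a pose out of reach is approached as far as the arm can. A call with a gripper value outside its range is refused whole. The fingers move at their own pace and stop on an object; the grip force is fixed at half the most. Time passes only in rows, so rows that repeat a pose let the fingers close. It gives the time, the measured TCP pose, the force and the opening at its end, in the units of the state.
- arm.sense(): the state, without advancing time (a new reading comes with each control period).
- vision.read_camera(name): name is "side" or "top"; returns a dict with "frame" (420x560x3 uint8, red, green, blue), "depth" (420x560 float32, m along the optical axis (not along the pixel's ray), 0 where there is no reading), "camera_matrix" (3x3 intrinsics, pixels), "camera_from_world" (4x4, takes a point from world to camera coordinates). Camera axes: x right, y up, looking along -z (the intrinsics and any distortion apply to the point x, -y, -z); pixel columns grow to the right and rows downward; lengths in m; the calibration is good to about 2 mm. A picture is of the moment at which its call begins.
- workorder.job_done(): hands the job in, once; it reports no verdict.
The state is a dict: "time": time; "q": joint angles; "dq": joint speeds; "effort": joint torques, N m; "tool_pos": TCP position; "orientation": TCP orientation; "wrist_force": force on the tool from outside, world axes, zero at the start; "wrist_torque": the same for the moment, N m; "width": opening from 0.0 (shut) to 1.0 (fully open).
Only numpy, scipy, OpenCV 4.12 (cv2) and the standard library are available. Lean on these libraries where they do the work, as an engineer would, in place of code of your own. Each camera call takes 0.05 s, during which the arm holds its last target. There are 200 camera calls.

TASK

Set out the four pipe stubs for tacking: stand one upright in the middle of each base plate on the blue fixture bar, in order of height along the row, the shortest on the plate next to the aluminium stop block and the tallest on the plate farthest from it. Do not knock any stub over, and let go of them all at the end.

Things in the scene. Friction and masses are not known exactly. Their poses are not given: they have to be found in the camera images.
- stub_40: the shortest of four bare steel pipe stubs: a tube standing on end, 40 mm high, outer diameter 48 mm, bore 41 mm, about 0.13 kg; loose on the table. Origin: on its axis at its lower end; z runs up along the axis. All four stubs are of the same pipe and differ only in height; they start standing in a loose row between the robot and the bar, at least 100 mm apart.
- stub_60: the second shortest of four bare steel pipe stubs: a tube standing on end, 60 mm high, outer diameter 48 mm, bore 41 mm, about 0.20 kg; loose on the table. Origin: on its axis at its lower end; z runs up along the axis. All four stubs are of the same pipe and differ only in height; they start standing in a loose row between the robot and the bar, at least 100 mm apart.
- stub_80: the second tallest of four bare steel pipe stubs: a tube standing on end, 80 mm high, outer diameter 48 mm, bore 41 mm, about 0.26 kg; loose on the table. Origin: on its axis at its lower end; z runs up along the axis. All four stubs are of the same pipe and differ only in height; they start standing in a loose row between the robot and the bar, at least 100 mm apart.
- stub_100: the tallest of four bare steel pipe stubs: a tube standing on end, 100 mm high, outer diameter 48 mm, bore 41 mm, about 0.33 kg; loose on the table. Origin: on its axis at its lower end; z runs up along the axis. All four stubs are of the same pipe and differ only in height; they start standing in a loose row between the robot and the bar, at least 100 mm apart.
- plate_a: steel base plate 70 x 70 x 6 mm with a dark scribed ring (55 mm) about its middle, fixed on a fixed blue bar (530 x 100 mm, 12 mm high); the first from the left (+y) end of the row of four. Origin: centre of its underside, 12 mm above the table; the top is 6 mm above that; y runs along the row, z up. Neighbours are 83 to 107 mm apart along the row, each up to 10 mm off its centre line.
- plate_b: steel base plate 70 x 70 x 6 mm with a dark scribed ring (55 mm) about its middle, fixed on a fixed blue bar (530 x 100 mm, 12 mm high); the second from the left (+y) end of the row of four. Origin: centre of its underside, 12 mm above the table; the top is 6 mm above that; y runs along the row, z up. Neighbours are 83 to 107 mm apart along the row, each up to 10 mm off its centre line.
- plate_c: steel base plate 70 x 70 x 6 mm with a dark scribed ring (55 mm) about its middle, fixed on a fixed blue bar (530 x 100 mm, 12 mm high); the third from the left (+y) end of the row of four. Origin: centre of its underside, 12 mm above the table; the top is 6 mm above that; y runs along the row, z up. Neighbours are 83 to 107 mm apart along the row, each up to 10 mm off its centre line.
- plate_d: steel base plate 70 x 70 x 6 mm with a dark scribed ring (55 mm) about its middle, fixed on a fixed blue bar (530 x 100 mm, 12 mm high); the last, at the right (-y) end of the row of four. Origin: centre of its underside, 12 mm above the table; the top is 6 mm above that; y runs along the row, z up. Neighbours are 83 to 107 mm apart along the row, each up to 10 mm off its centre line.
- stop: the stop block: a plain aluminium block 80 mm across the bar, 22 mm along it, 45 mm high, with two black bolt heads (7 mm) on top, fixed on one end of the fixture bar, either end, 87 to 99 mm beyond the middle of the end plate. Origin: centre of its underside, 12 mm above the table; y runs along the row. On the other end of the bar stands a fixed clamp (round post 65 mm high, brass cross piece, yellow grip).
Mind the look-alikes: they are no part of the job. What is shaped like the stub_60 but purple is not meant. What is shaped like the stub_80 but orange is not meant.

How it is judged:
At the end, for the whole second after the job is handed in: Counting from the stop block, the plates carry the 40, 60, 80 and 100 mm stubs in this order; each stands on its plate upright (within 0.06 rad), its axis within 12 mm of the middle of the plate, its foot on the plate's top (within 3 mm), and is at rest (under 0.02 m/s) (angle between each of stub_40, stub_60, stub_80, stub_100's own z axis and vertical below 0.06 rad and linear speed of each of stub_40, stub_60, stub_80, stub_100 below 0.02 m/s and ((y of stop in the frame of plate_b above 0 m and horizontal distance between stub_40 and plate_a below 0.012 m and z of stub_40 in the frame of plate_a between 0.003 and 0.009 m and horizontal distance between stub_60 and plate_b below 0.012 m and z of stub_60 in the frame of plate_b between 0.003 and 0.009 m and horizontal distance between stub_80 and plate_c below 0.012 m and z of stub_80 in the frame of plate_c between 0.003 and 0.009 m and horizontal distance between stub_100 and plate_d below 0.012 m and z of stub_100 in the frame of plate_d between 0.003 and 0.009 m) or (not (y of stop in the frame of plate_b above 0 m) and horizontal distance between stub_40 and plate_d below 0.012 m and z of stub_40 in the frame of plate_d between 0.003 and 0.009 m and horizontal distance between stub_60 and plate_c below 0.012 m and z of stub_60 in the frame of plate_c between 0.003 and 0.009 m and horizontal distance between stub_80 and plate_b below 0.012 m and z of stub_80 in the frame of plate_b between 0.003 and 0.009 m and horizontal distance between stub_100 and plate_a below 0.012 m and z of stub_100 in the frame of plate_a between 0.003 and 0.009 m))); the robot touches nothing.
It fails at once if a pipe stub is knocked over (leans more than 0.8 rad) (angle between any of stub_40, stub_60, stub_80, stub_100's own z axis and vertical above 0.8 rad).
It also fails if it takes over 102 s, if anything falls off the work surface, if the arm or the gripper's body presses on something with over 40 N, if the wrist force passes 120 N, or if a joint passes its speed limit or range.

## Working session

There is one attempt and no reset: what is moved stays moved. The work goes in short steps, Python scripts to look and compute and a tool call to move; the robot and the scene stay as the last step left them, time stands still between calls to the robot, and variables do not carry over. Pictures are saved under pics/ and viewed, about 12 in all and at most 16, crops included, and the job is handed in when it is done.

Besides the shell and the picture viewer there is one more tool, called as name(argument=value, ...) on one line, values as JSON. step_arm: Moves the arm, as the interface text tells. Its arguments: {"type":"object","properties":{"motion":{"type":"array"}},"required":["motion"]}

```bash
mkdir -p pics
python3 - <<'E'
from bench import arm, vision
import cv2, numpy as np
print(arm.sense())
for n in("top","side"):
    r=vision.read_camera(n); cv2.imwrite(f"pics/{n}0.png",r["frame"][:,:,::-1]); np.savez(f"{n}0.npz",**r)
    print(n,r["camera_matrix"].round(2).tolist(),r["camera_from_world"].round(3).tolist())
E
```

```text
{'time': 0.0, 'q': array([-1.45197840e+00,  3.42721390e-01,  1.52503507e+00,  5.97702384e-06,
        1.27539928e+00, -1.46023810e-01]), 'dq': array([-1.58488019e-03, -1.10726964e-05, -1.47994111e-04,  4.04405319e-04,
        1.77621875e-03, -3.25864102e-04]), 'effort': array([-1.69534046e-04, -4.33671463e+01, -2.46010619e+01, -8.35650508e-05,
        7.87014957e-03,  1.14907363e-05]), 'tool_pos': array([ 0.13738687, -0.50630366,  0.24462034]), 'orientation': array([ 9.91244974e-01,  1.32033296e-01,  1.34890760e-05, -7.81431490e-04]), 'wrist_force': array([ 1.16969635,  0.78380705, -0.52751399]), 'wrist_torque': array([ 0.04409122, -0.01158578,  0.00665934]), 'width': 1.0000932267515308}
top [[531.0, 0.0, 273.36], [0.0, 531.0, 214.13], [0.0, 0.0, 1.0]] [[0.028, -0.999, 0.017, -0.003], [0.999, 0.028, 0.042, -0.499], [-0.042, 0.016, 0.999, -1.127], [0.0, 0.0, 0.0, 1.0]]
side [[460.97, 0.0, 275.42], [0.0, 460.97, 210.09], [0.0, 0.0, 1.0]] [[-0.801, -0.598, -0.003, 0.443], [0.403, -0.543, 0.737, -0.21], [-0.443, 0.589, 0.676, -0.851], [0.0, 0.0, 0.0, 1.0]]
```

View pics/top0.png

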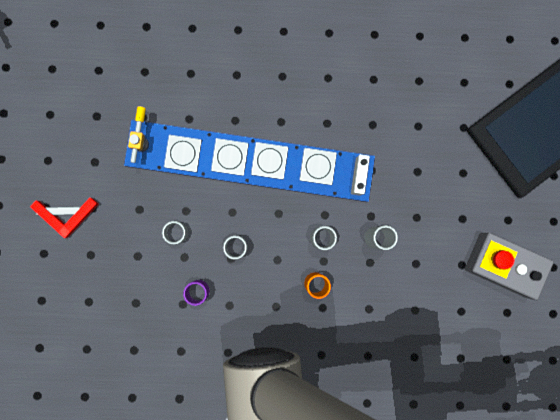

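View pics/side0.png

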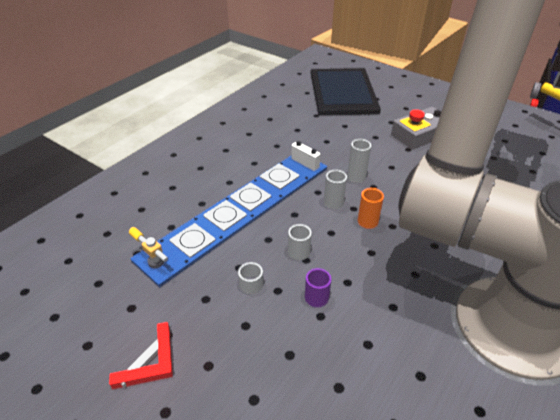

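The side view gives the heights. Left to right in the top picture, the bare stubs are 40 at (174,232), 60 at (235,247), 80 at (325,238) and 100 at (385,237). The purple (196,292) and orange (318,286) stubs are the decoys. The stop block, white with two bolts, is at the right (-y) end at (361,174), and the clamp is at the left. So 40 goes to plate_d, 60 to c, 80 to b and 100 to a. Next I'll measure positions and confirm the heights by depth.

```bash
cat > h.py <<'E'
import numpy as np, cv2
from bench import arm, vision
def world(r,uv,z):
    """cast pixel onto plane z"""
    K=r["camera_matrix"];T=r["camera_from_world"];R=T[:3,:3];c=-R.T@T[:3,3]
    d=np.array([(uv[0]-K[0,2])/K[0,0],-(uv[1]-K[1,2])/K[1,1],-1])@R
    return c+d*(z-c[2])/d[2]
def hmap(r):
    K=r["camera_matrix"];T=r["camera_from_world"];R=T[:3,:3];c=-R.T@T[:3,3]
    v,u=np.indices(r["depth"].shape);d=np.stack([(u-K[0,2])/K[0,0],-(v-K[1,2])/K[1,1],-np.ones(u.shape)],-1)@R
    return c+d*r["depth"][...,None]
E
cat > m.py <<'E'
from h import *
r=dict(np.load("top0.npz")); f=r["frame"]; W=hmap(r); H=W[...,2]
hsv=cv2.cvtColor(f,cv2.COLOR_RGB2HSV)
for n,(u,v) in dict(s40=(174,232),s60=(235,247),s80=(325,238),s100=(385,237),purple=(196,292),orange=(318,286)).items():
    s=np.s_[v-20:v+21,u-20:u+21]; h=H[s]; top=np.percentile(h,98)
    ys,xs=np.nonzero(h>top-.006); (cx,cy),rad=cv2.minEnclosingCircle(np.stack([xs,ys],1).astype(np.float32))
    ht=dict(s40=.04,s60=.06,s80=.08,s100=.1).get(n,top)
    # bright rim as well
    g=f[s].min(2); y2,x2=np.nonzero((g>170)); 
    e=cv2.minEnclosingCircle(np.stack([x2,y2],1).astype(np.float32)) if len(x2)>5 else None
    print(n,"top",top.round(3),"xy",world(r,(cx+u-20,cy+v-20),ht)[:2].round(4),"rpx",round(rad,1),"rim",e and (world(r,(e[0][0]+u-20,e[0][1]+v-20),ht)[:2].round(4),round(e[1],1)))
m=((hsv[...,1]<60)&(hsv[...,2]>170)).astype(np.uint8); m[:120]=0;m[205:]=0
m=cv2.morphologyEx(m,cv2.MORPH_CLOSE,np.ones((3,3)))
for c in cv2.findContours(m,cv2.RETR_EXTERNAL,cv2.CHAIN_APPROX_NONE)[0]:
    if cv2.contourArea(c)<300 : continue
    q=cv2.minAreaRect(c); z=.057 if min(q[1])<20 else .018
    print("plate/stop",np.round(q,1) if 0 else q, world(r,q[0],z)[:2].round(4))
E
python3 m.py
python3 -c "
import cv2;a=cv2.imread('pics/top0.png');cv2.imwrite('pics/crop1.png',cv2.resize(a[110:310,115:410],None,fx=2.7,fy=2.7,interpolation=cv2.INTER_CUBIC))"
```

```text
s40 top 0.042 xy [0.4502 0.2148] rpx 24.8 rim (array([0.4537, 0.2187]), 11.5)
s60 top 0.061 xy [0.4281 0.0823] rpx 15.0 rim (array([0.4268, 0.0898]), 11.7)
s80 top 0.081 xy [ 0.4545 -0.0887] rpx 20.5 rim (array([ 0.4511, -0.0915]), 11.8)
s100 top 0.101 xy [ 0.4548 -0.2063] rpx 25.5 rim (array([ 0.4553, -0.2098]), 12.0)
purple top 0.061 xy [0.3342 0.1529] rpx 19.0 rim None
orange top 0.082 xy [ 0.3571 -0.0781] rpx 22.0 rim None
plate/stop ((361.17999267578125, 173.739990234375), (11.030866622924805, 38.749454498291016), 8.130102157592773) [ 0.5853 -0.1672]
plate/stop ((317.7900085449219, 165.97000122070312), (32.668338775634766, 32.80975341796875), 8.130102157592773) [ 0.604  -0.0808]
plate/stop ((269.260009765625, 160.17999267578125), (32.526912689208984, 32.809757232666016), 8.13010311126709) [0.6134 0.0233]
plate/stop ((229.34963989257812, 156.50245666503906), (32.68434524536133, 32.83268737792969), 8.530765533447266) [0.6187 0.1087]
plate/stop ((182.30335998535156, 152.9523468017578), (32.75362777709961, 32.79026412963867), 8.426968574523926) [0.6233 0.2091]
```

View pics/crop1.png

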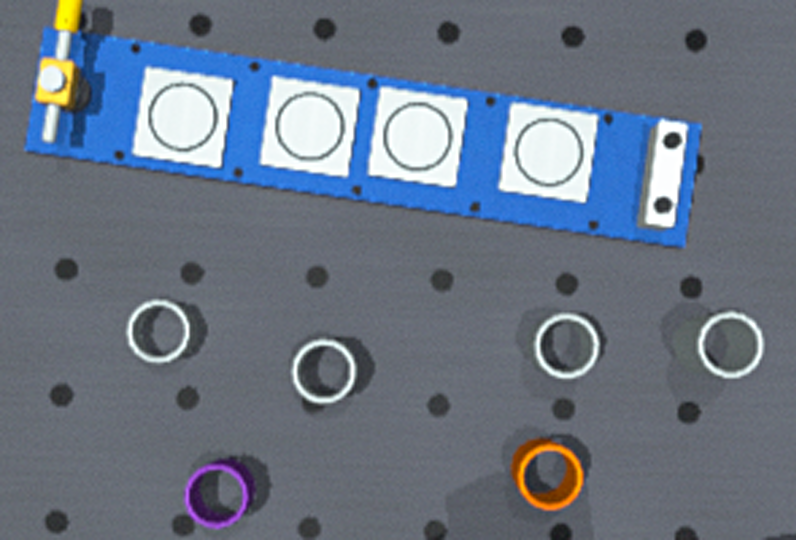

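The crop confirms it: the four white-rimmed stubs are bare steel, and the purple and orange ones are separate. The depth heights of 42, 61, 81 and 101 mm match. Moving off now.

step_arm(motion=[{"slide":[190,-79,0],"twist":[0,0,-0.6],"claw":80},{"slide":[190,-79,0],"twist":[0,0,-0.6],"claw":80},{"slide":[190,-79,0],"twist":[0,0,-0.6],"claw":80},{"slide":[190,-79,0],"twist":[0,0,-0.6],"claw":80},{"slide":[190,-79,0],"twist":[0,0,-0.6],"claw":80}])

```text
time: 0.52
tool_pos: [0.3013, -0.379, 0.245]
orientation: [0.907, 0.422, 0.0, -0.0]
wrist_force: [1.0, -1.0, 0.3]
width: 0.934
```

step_arm(motion=[{"slide":[200,-19,0],"twist":[0,0,-0.6],"claw":80},{"slide":[200,-19,0],"twist":[0,0,-0.6],"claw":80},{"slide":[200,-19,0],"twist":[0,0,-0.6],"claw":80},{"slide":[200,-19,0],"twist":[0,0,-0.6],"claw":80},{"slide":[200,-19,0],"twist":[0,0,-0.6],"claw":80}])

```text
time: 0.93
tool_pos: [0.4163, -0.2136, 0.2451]
orientation: [0.741, 0.671, 0.0, -0.0]
wrist_force: [0.5, -0.2, -0.2]
width: 0.933
```

step_arm(motion=[{"slide":[200,0,0],"twist":[0,0,-0.099],"claw":80},{"slide":[200,0,0],"twist":[0,0,-0.099],"claw":80},{"slide":[200,0,0],"twist":[0,0,-0.099],"claw":80},{"slide":[200,0,0],"twist":[0,0,-0.099],"claw":80},{"slide":[200,0,0],"twist":[0,0,-0.099],"claw":80}])

```text
time: 1.35
tool_pos: [0.4361, -0.0146, 0.2451]
orientation: [0.709, 0.705, -0.0, -0.0]
wrist_force: [1.5, -0.5, 0.2]
width: 0.936
```

step_arm(motion=[{"slide":[200,15,0],"twist":[0,0,0],"claw":80},{"slide":[200,15,0],"twist":[0,0,0],"claw":80},{"slide":[200,15,0],"twist":[0,0,0],"claw":80},{"slide":[200,15,0],"twist":[0,0,0],"claw":80},{"slide":[200,15,0],"twist":[0,0,0],"claw":80}])

```text
time: 1.77
tool_pos: [0.4524, 0.1853, 0.2451]
orientation: [0.709, 0.705, -0.0, -0.0]
wrist_force: [1.1, -0.3, -0.7]
width: 0.937
```

step_arm(motion=[{"slide":[33,3,60],"twist":[0,0,0],"claw":80},{"slide":[33,3,60],"twist":[0,0,0],"claw":80},{"slide":[33,3,60],"twist":[0,0,0],"claw":80},{"slide":[33,3,60],"twist":[0,0,0],"claw":80}])

```text
time: 2.1
tool_pos: [0.4553, 0.2156, 0.1843]
orientation: [0.709, 0.705, -0.002, -0.001]
wrist_force: [0.5, -1.2, 0.6]
width: 0.943
```

Run:
```python
from h import *
r=vision.read_camera("side"); cv2.imwrite("pics/s1.png",r["frame"][:,:,::-1])
# cross check of stubs 40 & plates via side depth
W=hmap(r)
for n,z,c in(("40",.04,(.4537,.2187)),("60",.06,(.4268,.0898)),("80",.08,(.4511,-.0915)),("100",.1,(.4553,-.2098))):
    m=(abs(W[...,2]-z)<.003)&(np.hypot(W[...,0]-c[0],W[...,1]-c[1])<.035)
    p=W[m][:,:2].astype(np.float32); print(n,m.sum(),np.round(cv2.minEnclosingCircle(p),4) if 0 else cv2.minEnclosingCircle(p) if len(p) else None)
```

```text
40 92 ((0.45080962777137756, 0.2202683985233307), 0.02471088245511055)
60 64 ((0.42352214455604553, 0.09030919522047043), 0.024368247017264366)
80 47 ((0.44805651903152466, -0.09074964374303818), 0.02437654137611389)
100 46 ((0.4512256681919098, -0.2061913162469864), 0.025484301149845123)
```

View pics/s1.png

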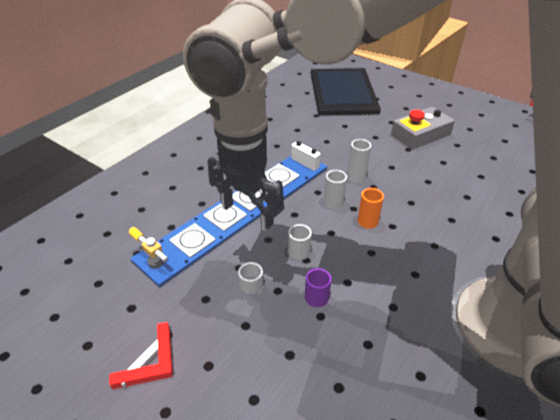

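The side view shows the gripper above and behind stub 40 at (251,278), with a clear way down. The two cameras agree to about 3 mm. Descending to grip it.

step_arm(motion=[{"slide":[1,-2,35],"twist":[0,0,0],"claw":80},{"slide":[1,-2,70],"twist":[0,0,0],"claw":80},{"slide":[1,-2,105],"twist":[0,0,0],"claw":80},{"slide":[1,-2,140],"twist":[0,0,0],"claw":80},{"slide":[1,-2,155],"twist":[0,0,0],"claw":80}])

```text
time: 2.57
tool_pos: [0.4539, 0.2149, 0.0285]
orientation: [0.71, 0.704, -0.001, -0.0]
wrist_force: [-0.5, -0.6, -0.2]
width: 0.935
```

step_arm(motion=[{"slide":[0,0,8],"twist":[0,0,0],"claw":80},{"slide":[0,0,8],"twist":[0,0,0],"claw":40},{"slide":[0,0,8],"twist":[0,0,0],"claw":40},{"slide":[0,0,8],"twist":[0,0,0],"claw":40},{"slide":[0,0,8],"twist":[0,0,0],"claw":40}])

```text
time: 2.98
tool_pos: [0.4557, 0.2166, 0.0246]
orientation: [0.71, 0.705, 0.002, 0.001]
wrist_force: [-0.1, -2.4, 4.6]
width: 0.546
```

step_arm(motion=[{"slide":[0,0,0],"twist":[0,0,0],"claw":35},{"slide":[0,0,0],"twist":[0,0,0],"claw":35},{"slide":[0,0,0],"twist":[0,0,0],"claw":35},{"slide":[0,0,0],"twist":[0,0,0],"claw":35}])

```text
time: 3.32
tool_pos: [0.4557, 0.2166, 0.0246]
orientation: [0.71, 0.705, 0.002, 0.001]
wrist_force: [0.5, -1.7, 7.2]
width: 0.549
```

step_arm(motion=[{"slide":[0,0,-35],"twist":[0,0,0],"claw":35},{"slide":[0,0,-70],"twist":[0,0,0],"claw":35},{"slide":[-25,12,-90],"twist":[0,0,0],"claw":35},{"slide":[-58,28,-90],"twist":[0,0,0],"claw":35},{"slide":[-90,44,-90],"twist":[0,0,0],"claw":35}])

```text
time: 3.73
tool_pos: [0.4994, 0.1258, 0.1158]
orientation: [0.709, 0.705, 0.003, 0.002]
wrist_force: [1.6, 0.7, -2.3]
width: 0.546
```

step_arm(motion=[{"slide":[-34,17,0],"twist":[0,0,0],"claw":35},{"slide":[-68,34,0],"twist":[0,0,0],"claw":35},{"slide":[-102,51,0],"twist":[0,0,0],"claw":35},{"slide":[-136,68,0],"twist":[0,0,0],"claw":35},{"slide":[-170,85,0],"twist":[0,0,0],"claw":35}])

```text
time: 4.15
tool_pos: [0.5824, -0.0464, 0.114]
orientation: [0.71, 0.705, 0.001, 0.001]
wrist_force: [1.4, 0.8, -1.5]
width: 0.546
```

step_arm(motion=[{"slide":[-25,12,0],"twist":[0,0,0],"claw":35},{"slide":[-40,18,0],"twist":[0,0,0],"claw":35},{"slide":[-40,18,0],"twist":[0,0,0],"claw":35},{"slide":[-40,18,0],"twist":[0,0,0],"claw":35}])

```text
time: 4.48
tool_pos: [0.5989, -0.0846, 0.1128]
orientation: [0.71, 0.704, 0.0, 0.0]
wrist_force: [-0.6, 1.1, -1.6]
width: 0.546
```

step_arm(motion=[{"slide":[2,4,25],"twist":[0,0,0],"claw":35},{"slide":[2,4,50],"twist":[0,0,0],"claw":35},{"slide":[2,4,60],"twist":[0,0,0],"claw":35},{"slide":[2,4,64],"twist":[0,0,0],"claw":35},{"slide":[2,4,64],"twist":[0,0,0],"claw":35}])

```text
time: 4.9
tool_pos: [0.6025, -0.0813, 0.0479]
orientation: [0.709, 0.705, -0.0, -0.001]
wrist_force: [-1.5, -0.5, -1.6]
width: 0.547
```

Run:
```python
from h import *
print(arm.sense()["tool_pos"],arm.sense()["wrist_force"])
r=vision.read_camera("side"); cv2.imwrite("pics/s2.png",cv2.resize(r["frame"][110:300,130:380,::-1],None,fx=3,fy=3,interpolation=cv2.INTER_CUBIC))
```

```text
[ 0.60247359 -0.08127915  0.04791539] [-1.4689578  -0.52952133 -1.62148962]
```

View pics/s2.png

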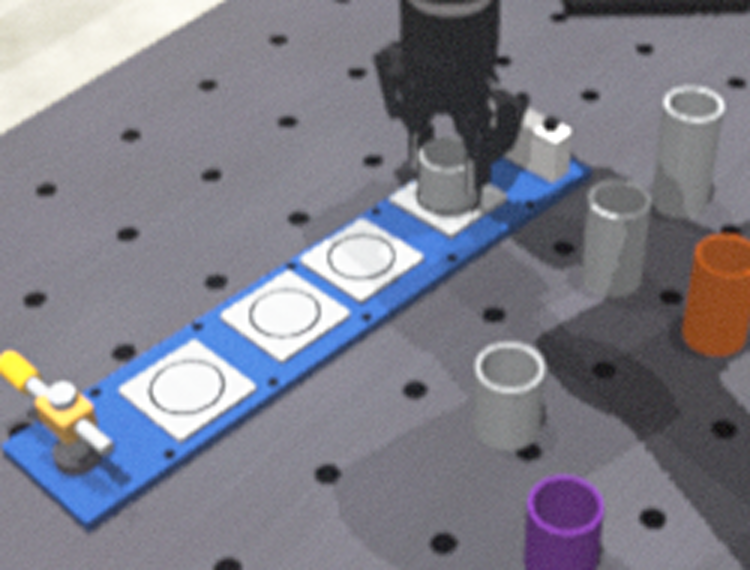

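The picture shows stub 40 held just above the middle of plate_d, next to the stop. Lowering the last few mm and releasing.

step_arm(motion=[{"slide":[-1,1,2],"twist":[0,0,0],"claw":35},{"slide":[-1,1,4],"twist":[0,0,0],"claw":35},{"slide":[-1,1,5],"twist":[0,0,0],"claw":35},{"slide":[-1,1,5],"twist":[0,0,0],"claw":35}])

```text
time: 5.28
tool_pos: [0.6042, -0.0836, 0.0436]
orientation: [0.71, 0.705, 0.0, 0.0]
wrist_force: [0.4, 0.6, -0.9]
width: 0.552
```

step_arm(motion=[{"slide":[0,0,1],"twist":[0,0,0],"claw":35},{"slide":[0,0,1],"twist":[0,0,0],"claw":35},{"slide":[0,0,1],"twist":[0,0,0],"claw":70},{"slide":[0,0,1],"twist":[0,0,0],"claw":70},{"slide":[0,0,1],"twist":[0,0,0],"claw":70}])

```text
time: 5.7
tool_pos: [0.6042, -0.0836, 0.0424]
orientation: [0.71, 0.705, 0.0, 0.0]
wrist_force: [-1.1, -0.4, 0.1]
width: 0.819
```

step_arm(motion=[{"slide":[0,0,0],"twist":[0,0,0],"claw":70},{"slide":[0,0,-20],"twist":[0,0,0],"claw":70},{"slide":[0,0,-55],"twist":[0,0,0],"claw":75},{"slide":[0,0,-90],"twist":[0,0,0],"claw":80},{"slide":[0,0,-125],"twist":[0,0,0],"claw":80}])

```text
time: 6.12
tool_pos: [0.6038, -0.0834, 0.1685]
orientation: [0.71, 0.705, -0.0, -0.0]
wrist_force: [1.0, 0.1, -0.1]
width: 0.935
```

step_arm(motion=[{"slide":[28,-29,0],"twist":[0,0,0],"claw":80},{"slide":[56,-58,0],"twist":[0,0,0],"claw":80},{"slide":[84,-87,0],"twist":[0,0,0],"claw":80},{"slide":[112,-116,0],"twist":[0,0,0],"claw":80},{"slide":[140,-145,0],"twist":[0,0,0],"claw":80}])

```text
time: 6.53
tool_pos: [0.4585, 0.0584, 0.1674]
orientation: [0.71, 0.704, 0.0, 0.0]
wrist_force: [0.6, 1.7, 0.1]
width: 0.935
```

step_arm(motion=[{"slide":[25,-25,0],"twist":[0,0,0],"claw":80},{"slide":[33,-33,0],"twist":[0,0,0],"claw":80},{"slide":[33,-33,25],"twist":[0,0,0],"claw":80},{"slide":[33,-33,50],"twist":[0,0,0],"claw":80},{"slide":[33,-33,50],"twist":[0,0,0],"claw":80}])

```text
time: 6.95
tool_pos: [0.4253, 0.0907, 0.1145]
orientation: [0.709, 0.705, -0.002, -0.002]
wrist_force: [-1.9, 0.2, -0.3]
width: 0.936
```

Run:
```python
from h import *
print(arm.sense()["tool_pos"])
r=vision.read_camera("side"); cv2.imwrite("pics/s3.png",cv2.resize(r["frame"][110:300,130:380,::-1],None,fx=3,fy=3,interpolation=cv2.INTER_CUBIC))
W=hmap(r);c=(.604,-.081);z=.058
m=(abs(W[...,2]-z)<.003)&(np.hypot(W[...,0]-c[0],W[...,1]-c[1])<.035)
print(m.sum(),cv2.minEnclosingCircle(W[m][:,:2].astype(np.float32)) if m.any() else 0)
```

```text
[0.42530365 0.0907024  0.11445562]
9 ((0.6162616610527039, -0.0826653242111206), 0.015533363446593285)
```

View pics/s3.png

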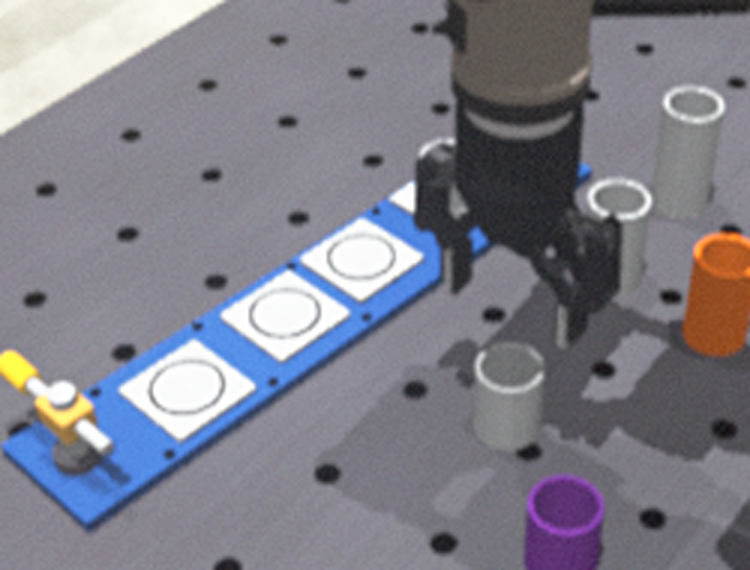

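The picture shows the jaws astride stub 60 at crop (510,365). Stub 40 is standing on plate_d, partly hidden. Descending.

step_arm(motion=[{"slide":[-1,0,30],"twist":[0,0,0],"claw":80},{"slide":[-1,0,60],"twist":[0,0,0],"claw":80},{"slide":[-1,0,80],"twist":[0,0,0],"claw":80},{"slide":[-1,0,80],"twist":[0,0,0],"claw":60},{"slide":[-1,0,80],"twist":[0,0,0],"claw":40}])

```text
time: 7.42
tool_pos: [0.428, 0.0894, 0.0378]
orientation: [0.71, 0.704, -0.0, -0.0]
wrist_force: [-0.4, -0.2, -0.2]
width: 0.678
```

step_arm(motion=[{"slide":[0,0,0],"twist":[0,0,0],"claw":35},{"slide":[0,0,0],"twist":[0,0,0],"claw":35},{"slide":[0,0,0],"twist":[0,0,0],"claw":35},{"slide":[0,0,0],"twist":[0,0,0],"claw":35},{"slide":[0,0,0],"twist":[0,0,0],"claw":35}])

```text
time: 7.83
tool_pos: [0.4287, 0.0897, 0.039]
orientation: [0.71, 0.705, 0.001, 0.001]
wrist_force: [-0.1, -2.0, 7.9]
width: 0.555
```

step_arm(motion=[{"slide":[0,0,-35],"twist":[0,0,0],"claw":35},{"slide":[0,0,-70],"twist":[0,0,0],"claw":35},{"slide":[-12,34,-75],"twist":[0,0,0],"claw":35},{"slide":[-24,68,-75],"twist":[0,0,0],"claw":35},{"slide":[-36,102,-75],"twist":[0,0,0],"claw":35}])

```text
time: 8.25
tool_pos: [0.531, 0.0527, 0.1149]
orientation: [0.709, 0.705, 0.001, 0.002]
wrist_force: [0.7, 0.3, -2.1]
width: 0.553
```

step_arm(motion=[{"slide":[-12,33,0],"twist":[0,0,0],"claw":35},{"slide":[-24,66,0],"twist":[0,0,0],"claw":35},{"slide":[-30,82,0],"twist":[0,0,0],"claw":35},{"slide":[-30,82,0],"twist":[0,0,0],"claw":35}])

```text
time: 8.58
tool_pos: [0.6143, 0.0206, 0.1129]
orientation: [0.71, 0.704, 0.001, 0.002]
wrist_force: [-1.3, 0.1, -1.4]
width: 0.553
```

Lower to 0.058 (55 mm), y +2.5, x −1.

step_arm(motion=[{"slide":[2,-1,25],"twist":[0,0,0],"claw":35},{"slide":[2,-1,42],"twist":[0,0,0],"claw":35},{"slide":[2,-1,50],"twist":[0,0,0],"claw":35},{"slide":[2,-1,53],"twist":[0,0,0],"claw":35},{"slide":[2,-1,53],"twist":[0,0,0],"claw":35}])

```text
time: 9.0
tool_pos: [0.6094, 0.0246, 0.0593]
orientation: [0.709, 0.705, -0.0, -0.0]
wrist_force: [-0.5, 0.5, -1.7]
width: 0.546
```

Run:
```python
from h import *
s=arm.sense();print(s["tool_pos"],s["wrist_force"])
r=vision.read_camera("side"); cv2.imwrite("pics/s4.png",cv2.resize(r["frame"][110:300,130:380,::-1],None,fx=3,fy=3,interpolation=cv2.INTER_CUBIC))
```

```text
[0.60938877 0.02463784 0.05927406] [-0.4690887   0.45665704 -1.69327195]
```

View pics/s4.png

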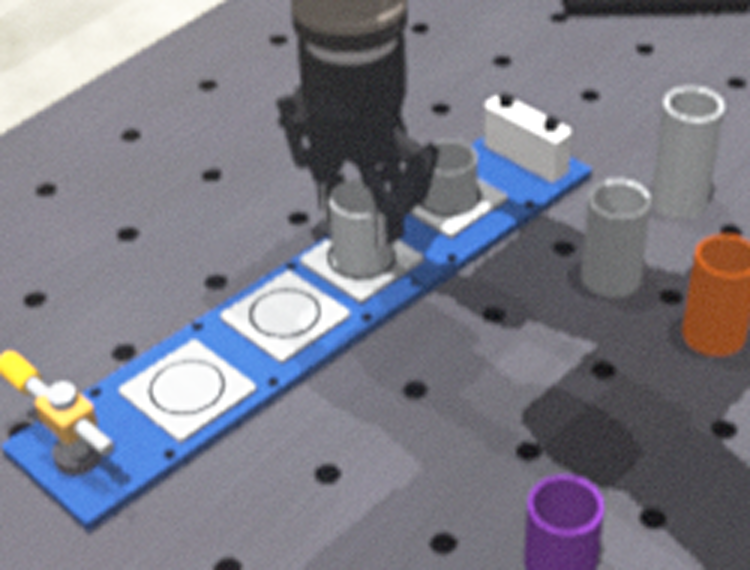

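Stub 40 stands on plate_d and stub 60 is held over the middle of plate_c. Setting it down.

step_arm(motion=[{"slide":[-1,2,2],"twist":[0,0,0],"claw":35},{"slide":[-1,2,2],"twist":[0,0,0],"claw":35},{"slide":[-1,2,2],"twist":[0,0,0],"claw":35}])

```text
time: 9.3
tool_pos: [0.6124, 0.0233, 0.058]
orientation: [0.71, 0.705, 0.0, 0.001]
wrist_force: [-0.0, -0.2, -1.7]
width: 0.55
```

step_arm(motion=[{"slide":[0,0,1],"twist":[0,0,0],"claw":35},{"slide":[0,0,1],"twist":[0,0,0],"claw":35},{"slide":[0,0,1],"twist":[0,0,0],"claw":70},{"slide":[0,0,1],"twist":[0,0,0],"claw":70},{"slide":[0,0,1],"twist":[0,0,0],"claw":70}])

```text
time: 9.72
tool_pos: [0.6119, 0.0234, 0.0563]
orientation: [0.71, 0.705, 0.0, 0.0]
wrist_force: [-0.6, 0.5, 0.1]
width: 0.821
```

step_arm(motion=[{"slide":[0,0,0],"twist":[0,0,0],"claw":70},{"slide":[0,0,-20],"twist":[0,0,0],"claw":70},{"slide":[0,0,-55],"twist":[0,0,0],"claw":75},{"slide":[0,0,-90],"twist":[0,0,0],"claw":80},{"slide":[0,0,-115],"twist":[0,0,0],"claw":80}])

```text
time: 10.13
tool_pos: [0.6125, 0.0234, 0.1742]
orientation: [0.71, 0.705, 0.001, 0.001]
wrist_force: [0.7, -0.2, 0.4]
width: 0.937
```

step_arm(motion=[{"slide":[-23,-33,0],"twist":[0,0,0],"claw":72},{"slide":[-46,-66,0],"twist":[0,0,0],"claw":72},{"slide":[-69,-99,0],"twist":[0,0,0],"claw":72},{"slide":[-92,-132,0],"twist":[0,0,0],"claw":72},{"slide":[-115,-163,0],"twist":[0,0,0],"claw":72}])

```text
time: 10.55
tool_pos: [0.4461, -0.0909, 0.1713]
orientation: [0.709, 0.705, -0.0, 0.0]
wrist_force: [-0.7, -0.4, 0.0]
width: 0.842
```

step_arm(motion=[{"slide":[0,0,10],"twist":[0,0,0],"claw":72},{"slide":[0,0,30],"twist":[0,0,0],"claw":72},{"slide":[0,0,30],"twist":[0,0,0],"claw":72}])

```text
time: 10.8
tool_pos: [0.4462, -0.0904, 0.1393]
orientation: [0.71, 0.704, -0.001, -0.002]
wrist_force: [-0.4, 0.8, -0.6]
width: 0.845
```

Run:
```python
from h import *
s=arm.sense();print(s["tool_pos"],s["wrist_force"])
r=vision.read_camera("side"); cv2.imwrite("pics/s5.png",cv2.resize(r["frame"][90:280,180:430,::-1],None,fx=3,fy=3,interpolation=cv2.INTER_CUBIC))
```

```text
[ 0.44616659 -0.0904245   0.13934156] [-0.39612433  0.79320271 -0.6048359 ]
```

View pics/s5.png

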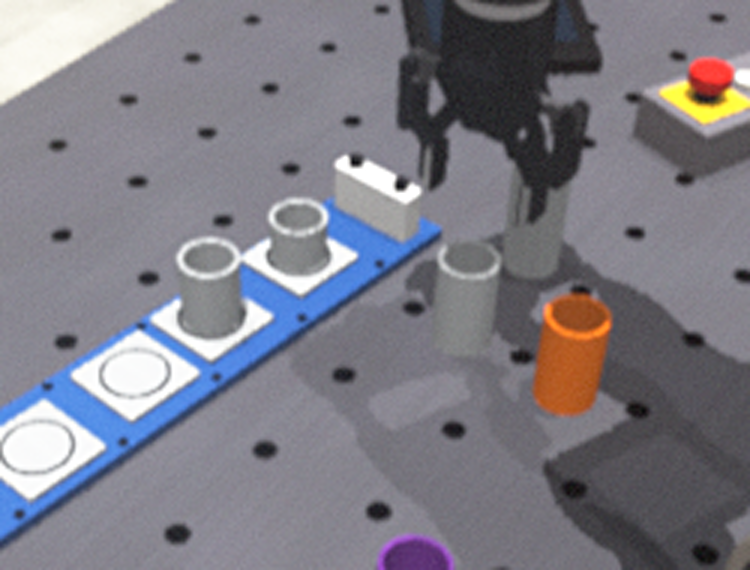

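Stubs 40 and 60 stand centred on d and c. The jaws are above stub 80 at crop (468,265), clear of the orange decoy. Descending.

step_arm(motion=[{"slide":[-1,4,20],"twist":[0,0,0],"claw":72},{"slide":[-1,4,50],"twist":[0,0,0],"claw":72},{"slide":[-1,4,85],"twist":[0,0,0],"claw":72},{"slide":[-1,4,85],"twist":[0,0,0],"claw":72},{"slide":[-1,4,85],"twist":[0,0,0],"claw":40}])

```text
time: 11.27
tool_pos: [0.4517, -0.091, 0.056]
orientation: [0.709, 0.705, -0.001, -0.002]
wrist_force: [0.7, 0.1, 0.2]
width: 0.721
```

step_arm(motion=[{"slide":[0,0,0],"twist":[0,0,0],"claw":35},{"slide":[0,0,0],"twist":[0,0,0],"claw":35},{"slide":[0,0,0],"twist":[0,0,0],"claw":35},{"slide":[0,0,0],"twist":[0,0,0],"claw":35},{"slide":[0,0,0],"twist":[0,0,0],"claw":35}])

```text
time: 11.68
tool_pos: [0.4533, -0.0918, 0.0581]
orientation: [0.71, 0.705, 0.001, 0.002]
wrist_force: [-1.7, 1.7, 8.8]
width: 0.551
```

step_arm(motion=[{"slide":[0,0,-35],"twist":[0,0,0],"claw":35},{"slide":[0,0,-70],"twist":[0,0,0],"claw":35},{"slide":[10,5,-100],"twist":[0,0,0],"claw":35},{"slide":[35,25,-100],"twist":[0,0,0],"claw":35},{"slide":[60,46,-100],"twist":[0,0,0],"claw":35}])

```text
time: 12.1
tool_pos: [0.4997, -0.0319, 0.1593]
orientation: [0.71, 0.704, 0.001, 0.002]
wrist_force: [0.5, -1.1, -2.9]
width: 0.548
```

step_arm(motion=[{"slide":[27,23,0],"twist":[0,0,0],"claw":35},{"slide":[54,46,0],"twist":[0,0,0],"claw":35},{"slide":[81,69,0],"twist":[0,0,0],"claw":35},{"slide":[108,92,0],"twist":[0,0,0],"claw":35},{"slide":[125,106,0],"twist":[0,0,0],"claw":35}])

```text
time: 12.52
tool_pos: [0.6069, 0.0953, 0.1567]
orientation: [0.709, 0.705, 0.001, 0.0]
wrist_force: [-0.1, -0.3, -2.3]
width: 0.55
```

step_arm(motion=[{"slide":[15,12,0],"twist":[0,0,0],"claw":35},{"slide":[15,12,0],"twist":[0,0,0],"claw":35},{"slide":[15,12,0],"twist":[0,0,0],"claw":35}])

```text
time: 12.77
tool_pos: [0.6172, 0.1081, 0.156]
orientation: [0.709, 0.705, -0.0, -0.0]
wrist_force: [-0.5, -0.6, -2.5]
width: 0.552
```

Lower 78 mm to about 0.078.

step_arm(motion=[{"slide":[0,0,25],"twist":[0,0,0],"claw":35},{"slide":[0,0,50],"twist":[0,0,0],"claw":35},{"slide":[0,0,68],"twist":[0,0,0],"claw":35},{"slide":[0,0,76],"twist":[0,0,0],"claw":35},{"slide":[0,0,76],"twist":[0,0,0],"claw":35}])

```text
time: 13.18
tool_pos: [0.6158, 0.1064, 0.0785]
orientation: [0.71, 0.704, -0.002, -0.001]
wrist_force: [0.5, 0.3, -2.3]
width: 0.552
```

step_arm(motion=[{"slide":[0,0,1],"twist":[0,0,0],"claw":35},{"slide":[0,0,1],"twist":[0,0,0],"claw":35}])

```text
time: 13.35
tool_pos: [0.6182, 0.107, 0.0807]
orientation: [0.71, 0.704, 0.001, 0.001]
wrist_force: [0.4, 0.3, -2.1]
width: 0.552
```

Run:
```python
from h import *
s=arm.sense();print(s["tool_pos"],s["wrist_force"])
r=vision.read_camera("side"); cv2.imwrite("pics/s6.png",cv2.resize(r["frame"][110:300,130:380,::-1],None,fx=3,fy=3,interpolation=cv2.INTER_CUBIC))
```

```text
[0.6182262  0.10703004 0.08074416] [ 0.41772862  0.26832697 -2.0504043 ]
```

View pics/s6.png

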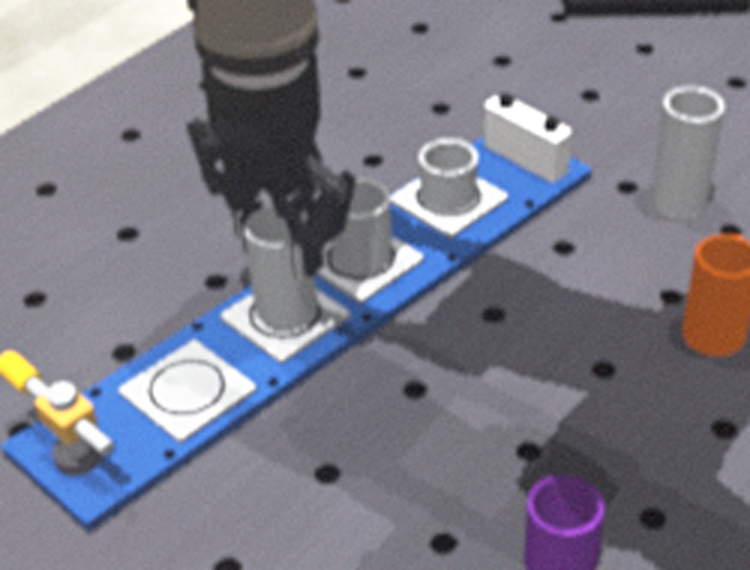

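Stub 80 is held about 4 mm above plate_b and is well centred. Lowering it.

step_arm(motion=[{"slide":[1,0,1],"twist":[0,0,0],"claw":35},{"slide":[1,0,2],"twist":[0,0,0],"claw":35},{"slide":[1,0,3],"twist":[0,0,0],"claw":35},{"slide":[1,0,3],"twist":[0,0,0],"claw":35},{"slide":[1,0,3],"twist":[0,0,0],"claw":35}])

```text
time: 13.82
tool_pos: [0.6175, 0.1085, 0.0764]
orientation: [0.71, 0.705, 0.0, 0.0]
wrist_force: [-1.0, 0.4, -1.7]
width: 0.55
```

step_arm(motion=[{"slide":[0,0,0.5],"twist":[0,0,0],"claw":35},{"slide":[0,0,0.5],"twist":[0,0,0],"claw":35},{"slide":[0,0,0.5],"twist":[0,0,0],"claw":70},{"slide":[0,0,0.5],"twist":[0,0,0],"claw":70},{"slide":[0,0,0.5],"twist":[0,0,0],"claw":70}])

```text
time: 14.23
tool_pos: [0.6178, 0.1083, 0.076]
orientation: [0.71, 0.705, 0.0, 0.0]
wrist_force: [-0.7, -0.4, -0.5]
width: 0.815
```

step_arm(motion=[{"slide":[0,0,0],"twist":[0,0,0],"claw":70},{"slide":[0,0,-20],"twist":[0,0,0],"claw":70},{"slide":[0,0,-55],"twist":[0,0,0],"claw":75},{"slide":[0,0,-90],"twist":[0,0,0],"claw":80},{"slide":[0,0,-120],"twist":[0,0,0],"claw":80}])

```text
time: 14.65
tool_pos: [0.6177, 0.1084, 0.1979]
orientation: [0.71, 0.705, 0.0, 0.0]
wrist_force: [0.6, 0.4, 0.3]
width: 0.934
```

step_arm(motion=[{"slide":[-35,-18,0],"twist":[0,0,0],"claw":80},{"slide":[-70,-36,0],"twist":[0,0,0],"claw":80},{"slide":[-105,-54,0],"twist":[0,0,0],"claw":80},{"slide":[-140,-72,0],"twist":[0,0,0],"claw":80},{"slide":[-175,-90,0],"twist":[0,0,0],"claw":80}])

```text
time: 15.07
tool_pos: [0.5252, -0.0672, 0.196]
orientation: [0.709, 0.705, 0.0, 0.0]
wrist_force: [0.7, -1.0, 0.2]
width: 0.937
```

step_arm(motion=[{"slide":[-35,-18,0],"twist":[0,0,0],"claw":80},{"slide":[-70,-36,0],"twist":[0,0,0],"claw":80},{"slide":[-105,-54,0],"twist":[0,0,0],"claw":80},{"slide":[-130,-67,0],"twist":[0,0,0],"claw":80},{"slide":[-142,-73,0],"twist":[0,0,0],"claw":80}])

```text
time: 15.48
tool_pos: [0.4506, -0.2104, 0.1961]
orientation: [0.711, 0.704, -0.0, 0.0]
wrist_force: [0.8, -0.1, -0.0]
width: 0.934
```

step_arm(motion=[{"slide":[0,0,20],"twist":[0,0,0],"claw":80},{"slide":[0,0,40],"twist":[0,0,0],"claw":80},{"slide":[0,0,40],"twist":[0,0,0],"claw":80}])

```text
time: 15.73
tool_pos: [0.4504, -0.2069, 0.153]
orientation: [0.71, 0.704, -0.001, -0.003]
wrist_force: [-1.0, -0.2, -0.7]
width: 0.937
```

Run:
```python
from h import *
s=arm.sense();print(s["tool_pos"],s["wrist_force"])
r=vision.read_camera("side"); cv2.imwrite("pics/s7.png",cv2.resize(r["frame"][60:280,150:430,::-1],None,fx=2.7,fy=2.7,interpolation=cv2.INTER_CUBIC))
```

```text
[ 0.45036608 -0.20692506  0.1529837 ] [-0.97449775 -0.19033066 -0.74579257]
```

View pics/s7.png

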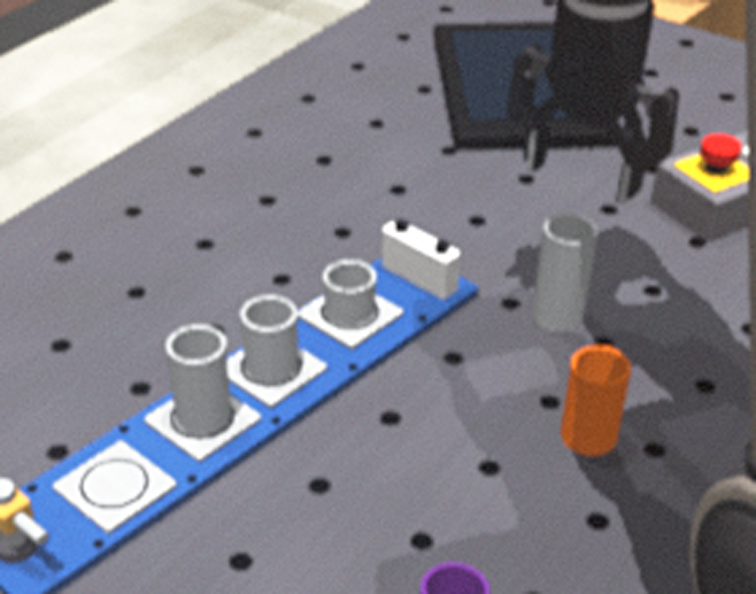

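Three stubs stand centred on d, c and b. The open jaws are above stub 100 at crop (567,240). Descending to about z=0.068.

step_arm(motion=[{"slide":[-2,3,20],"twist":[0,0,0],"claw":80},{"slide":[-2,3,50],"twist":[0,0,0],"claw":80},{"slide":[-2,3,84],"twist":[0,0,0],"claw":80},{"slide":[-2,3,84],"twist":[0,0,0],"claw":80},{"slide":[-2,3,84],"twist":[0,0,0],"claw":50}])

```text
time: 16.2
tool_pos: [0.4551, -0.2091, 0.0719]
orientation: [0.709, 0.705, -0.0, -0.001]
wrist_force: [0.4, 0.1, 0.2]
width: 0.822
```

step_arm(motion=[{"slide":[0,0,0],"twist":[0,0,0],"claw":35},{"slide":[0,0,0],"twist":[0,0,0],"claw":35},{"slide":[0,0,0],"twist":[0,0,0],"claw":35},{"slide":[0,0,0],"twist":[0,0,0],"claw":35},{"slide":[0,0,0],"twist":[0,0,0],"claw":35}])

```text
time: 16.62
tool_pos: [0.4566, -0.2102, 0.0742]
orientation: [0.71, 0.705, 0.001, 0.002]
wrist_force: [-1.1, 1.2, 7.9]
width: 0.539
```

step_arm(motion=[{"slide":[0,0,0],"twist":[0,0,0],"claw":35},{"slide":[0,0,0],"twist":[0,0,0],"claw":35}])

```text
time: 16.78
tool_pos: [0.4566, -0.2103, 0.0742]
orientation: [0.71, 0.705, 0.001, 0.002]
wrist_force: [-0.9, 1.4, 7.1]
width: 0.541
```

step_arm(motion=[{"slide":[0,0,-30],"twist":[0,0,0],"claw":35},{"slide":[0,0,-65],"twist":[0,0,0],"claw":35},{"slide":[0,0,-100],"twist":[0,0,0],"claw":35},{"slide":[15,0,-125],"twist":[0,0,0],"claw":35},{"slide":[45,5,-125],"twist":[0,0,0],"claw":35}])

```text
time: 17.2
tool_pos: [0.4629, -0.1676, 0.2032]
orientation: [0.711, 0.703, 0.001, 0.006]
wrist_force: [1.6, -0.3, -2.4]
width: 0.542
```

step_arm(motion=[{"slide":[33,14,0],"twist":[0,0,0],"claw":35},{"slide":[67,28,0],"twist":[0,0,0],"claw":35},{"slide":[101,42,0],"twist":[0,0,0],"claw":35},{"slide":[135,56,0],"twist":[0,0,0],"claw":35},{"slide":[169,70,0],"twist":[0,0,0],"claw":35}])

```text
time: 17.62
tool_pos: [0.532, 0.0058, 0.1979]
orientation: [0.71, 0.705, 0.0, 0.001]
wrist_force: [0.7, 0.2, -2.5]
width: 0.543
```

step_arm(motion=[{"slide":[33,14,0],"twist":[0,0,0],"claw":35},{"slide":[67,28,0],"twist":[0,0,0],"claw":35},{"slide":[101,42,0],"twist":[0,0,0],"claw":35},{"slide":[135,56,0],"twist":[0,0,0],"claw":35},{"slide":[165,70,0],"twist":[0,0,0],"claw":35}])

```text
time: 18.03
tool_pos: [0.603, 0.1709, 0.1977]
orientation: [0.709, 0.705, 0.0, 0.0]
wrist_force: [0.8, -1.0, -3.1]
width: 0.538
```

step_arm(motion=[{"slide":[30,15,0],"twist":[0,0,0],"claw":35},{"slide":[40,20,0],"twist":[0,0,0],"claw":35},{"slide":[40,20,0],"twist":[0,0,0],"claw":35},{"slide":[40,20,0],"twist":[0,0,0],"claw":35}])

```text
time: 18.37
tool_pos: [0.6228, 0.2087, 0.1969]
orientation: [0.709, 0.705, -0.0, 0.0]
wrist_force: [1.0, -0.5, -3.2]
width: 0.543
```

Lower 102 mm to z≈0.095.

step_arm(motion=[{"slide":[0,0,25],"twist":[0,0,0],"claw":35},{"slide":[0,0,55],"twist":[0,0,0],"claw":35},{"slide":[0,0,80],"twist":[0,0,0],"claw":35},{"slide":[0,0,92],"twist":[0,0,0],"claw":35},{"slide":[0,0,98],"twist":[0,0,0],"claw":35}])

```text
time: 18.78
tool_pos: [0.6219, 0.2068, 0.0971]
orientation: [0.71, 0.704, -0.002, -0.001]
wrist_force: [-0.5, 0.2, -1.6]
width: 0.543
```

step_arm(motion=[{"slide":[0,0,1],"twist":[0,0,0],"claw":35},{"slide":[0,0,1],"twist":[0,0,0],"claw":35},{"slide":[0,0,1],"twist":[0,0,0],"claw":35}])

```text
time: 19.03
tool_pos: [0.6242, 0.2083, 0.0997]
orientation: [0.71, 0.705, 0.001, 0.001]
wrist_force: [0.4, -0.5, -2.3]
width: 0.538
```

Run:
```python
from h import *
s=arm.sense();print(s["tool_pos"],s["wrist_force"])
r=vision.read_camera("side"); cv2.imwrite("pics/s8.png",cv2.resize(r["frame"][110:300,130:380,::-1],None,fx=3,fy=3,interpolation=cv2.INTER_CUBIC))
```

```text
[0.62421611 0.2083238  0.0997196 ] [ 0.3942322  -0.46006578 -2.30189481]
```

View pics/s8.png

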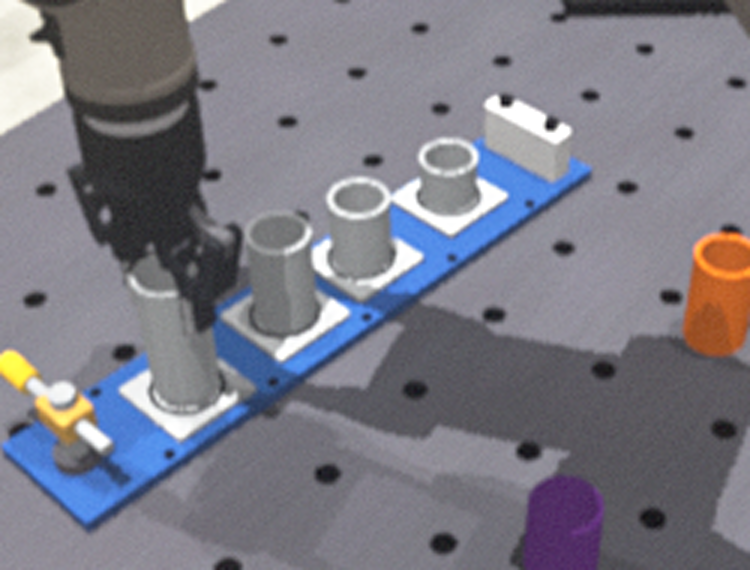

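Stub 100 is over the middle of plate_a, about 7 mm up.

step_arm(motion=[{"slide":[1,-1,2],"twist":[0,0,0],"claw":35},{"slide":[1,-1,4],"twist":[0,0,0],"claw":35},{"slide":[1,-1,6],"twist":[0,0,0],"claw":35},{"slide":[1,-1,6],"twist":[0,0,0],"claw":35},{"slide":[1,-1,6],"twist":[0,0,0],"claw":35}])

```text
time: 19.5
tool_pos: [0.6223, 0.2096, 0.0923]
orientation: [0.71, 0.705, 0.0, 0.0]
wrist_force: [-1.0, 0.5, 2.9]
width: 0.542
```

Contact. Release and retreat.

step_arm(motion=[{"slide":[0,0,0],"twist":[0,0,0],"claw":70},{"slide":[0,0,0],"twist":[0,0,0],"claw":70},{"slide":[0,0,0],"twist":[0,0,0],"claw":70},{"slide":[0,0,0],"twist":[0,0,0],"claw":70},{"slide":[0,0,0],"twist":[0,0,0],"claw":70}])

```text
time: 19.92
tool_pos: [0.6222, 0.2093, 0.0917]
orientation: [0.71, 0.705, -0.0, 0.0]
wrist_force: [0.2, -0.1, -0.0]
width: 0.819
```

step_arm(motion=[{"slide":[0,0,-20],"twist":[0,0,0],"claw":70},{"slide":[0,0,-55],"twist":[0,0,0],"claw":75},{"slide":[0,0,-90],"twist":[0,0,0],"claw":80},{"slide":[0,0,-125],"twist":[0,0,0],"claw":80},{"slide":[0,0,-140],"twist":[0,0,0],"claw":80}])

```text
time: 20.33
tool_pos: [0.6237, 0.2097, 0.2374]
orientation: [0.71, 0.705, 0.003, 0.002]
wrist_force: [1.5, 0.2, 0.9]
width: 0.937
```

step_arm(motion=[{"slide":[0,-40,0],"twist":[0,0,0],"claw":80},{"slide":[0,-80,0],"twist":[0,0,0],"claw":80},{"slide":[0,-120,0],"twist":[0,0,0],"claw":80},{"slide":[0,-160,0],"twist":[0,0,0],"claw":80},{"slide":[0,-200,0],"twist":[0,0,0],"claw":80}])

```text
time: 20.75
tool_pos: [0.4202, 0.2105, 0.2316]
orientation: [0.71, 0.705, 0.0, 0.0]
wrist_force: [-0.0, 0.1, 0.2]
width: 0.934
```

Run:
```python
from h import *
r=vision.read_camera("top"); f=r["frame"]; cv2.imwrite("pics/t9.png",cv2.resize(f[90:240,110:400,::-1],None,fx=2.7,fy=2.7,interpolation=cv2.INTER_CUBIC))
r2=vision.read_camera("side"); 
P=dict(d=(.604,-.0808,.04),c=(.6134,.0233,.06),b=(.6187,.1087,.08),a=(.6233,.2091,.1))
for nm,R in(("top",r),("side",r2)):
  W=hmap(R)
  for n,(x,y,h) in P.items():
    m=(abs(W[...,2]-h-.018)<.004)&(np.hypot(W[...,0]-x,W[...,1]-y)<.045)
    p=W[m][:,:2].astype(np.float32)
    if len(p)>5: (cx,cy),q=cv2.minEnclosingCircle(p); print(nm,n,len(p),"off mm",round((cx-x)*1e3,1),round((cy-y)*1e3,1),"r",round(q*1e3,1))
```

```text
top d 110 off mm 0.4 -0.7 r 23.9
top c 119 off mm -0.9 -0.3 r 24.0
top b 129 off mm -2.0 -0.9 r 24.0
top a 139 off mm -2.5 0.1 r 24.1
side c 12 off mm -24.7 2.7 r 9.1
side b 80 off mm -4.6 0.8 r 25.1
side a 98 off mm -4.9 1.1 r 24.9
```

View pics/t9.png

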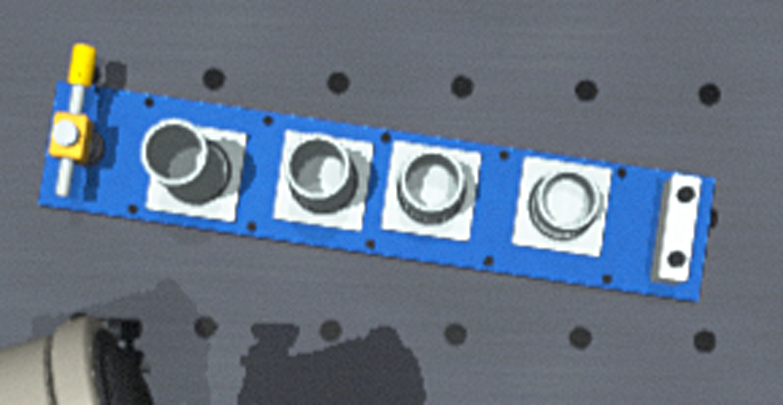

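All four stubs stand in order, their rims within 3 mm of the plate middles in the top view. The gripper is open and clear. Handing in.

```bash
python3 -c "
from bench import workorder; print(workorder.job_done())"
```

```text
the job is handed in; nothing more can be done
None
```

All four pipe stubs are standing upright on their plates, released, and the job is handed in; it reported no verdict. The stop block is at the right (-y) end, so the 40, 60, 80 and 100 mm stubs went on plates d, c, b and a. The purple and orange look-alikes were left alone, nothing was knocked over, and the arm finished in about 21 s.

- **Top camera:** rim centres are within about 2.5 mm of the plate middles, each at the height expected for its stub.
- **Side camera:** it puts the stubs on a and b about 5 mm off in x. It also read about 3 mm low in x on the stubs before the first pick, so most of that looks like calibration error. Both figures are inside the 12 mm limit.
- **Not confirmed from the side:** plates c and d were largely hidden in the last side view. It gave no usable reading for c and none for d. Both looked centred in earlier side pictures, before the final retreat.

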